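# Load the nougat press and screw it down square

### The arm

A 6-joint arm with a two-finger parallel gripper is mounted at the origin on the work surface. World frame = base frame: x ahead of the robot, y to its left, z up, the work surface at z = 0. Lengths are in m, angles in rad, forces in N, time in s.
With the tool pointing down it reaches from about 0.35 to 0.975 m from the base axis. Payload 4.9 kg.
Tool frame: the origin (TCP) lies midway between the tips of the shut fingers; the grasp point (between the pads) lies 19 mm behind it; z points along the fingers, y is the direction in which the jaws open and shut (so a half turn about z gives the same grasp; the last joint's range is limited). The gripper opens to 85 mm and grips with 20 to 120 N. Pads are 22 mm wide; open, the fingers measure 114 mm over their backs; the gripper's body (76 mm by 85 mm) begins 54 mm behind the grasp point. The pads swing forward as they close: fully open they stand 13 mm farther back than shut.
Start: joints at [-1.462, 0.053, 1.613, -0, 1.476, -0.119], TCP at [0.141, -0.609, 0.231] pointing down, gripper open.
Joint ranges: [-3.01, 3.01], [-1.01, 2.22], [0.06, 2.58], [-1.02, 4.17], [0.09, 2.62], [-3.14, 3.14]. Speed limits (rad/s): [2.57, 2.57, 3.14, 3.14, 3.14, 3.14].

### API

Orientations are given as a rotation vector (axis times angle).
In Python, from station import ctrl gives the robot as it stands.
- The arm moves only by the shell command python3 -m jog 'ROWS' [FORCE]. ROWS is JSON, one flat list of numbers, 7 for each row, row after row: the opening, from 0 (shut) to 1 (fully open), then the shift along the tool's x, y, z in m, then the turn, a rotation vector about the tool's x, y, z in degrees. A call has 1 to 10 rows; each row shifts and turns the commanded pose from where the row before left it, along the tool's axes as they then stand; what a row does not reach is not made up. A row lasts 1/8 s, in which the tool goes at most 62.5 mm and 10.7 degrees, less where a joint would pass 70% of its speed; a pose out of reach is approached as far as the arm can. A call with a gripper value outside its range is refused whole. The fingers move at their own pace and stop on an object; FORCE is the grip in N (left out, the last holds). Time passes only in rows, so rows that do not move let the fingers close. It gives the time, the measured TCP pose, the force and the opening at its end, in the units of the state.
- ctrl.get_obs(): the state, without advancing time (a new reading comes with each control period).
- ctrl.get_image(name): name is "side" or "top"; returns a dict with "image" (420x560x3 uint8, blue, green, red), "camera_matrix" (3x3 intrinsics, pixels), "rvec" (rotation vector, rad) and "tvec" (3), from world to camera coordinates, as OpenCV has them. Camera axes: x right, y down, z forward; pixel columns grow to the right and rows downward; lengths in m; the calibration is good to about 2 mm. A picture is of the moment at which its call begins. There is no depth.
- ctrl.finish_job(): hands the job in, once; it reports no verdict.
Trained networks look in a picture, given as the dict that the camera call returned (one of the last four; its "shot" number tells which), for a name from the list of things; names that differ only in an ending like _2 or _b are one class to them, and where a whole thing is asked for, a point or a joint stands for the part that bears it (a point fixed in the world has none). Each returns a list of dicts, best first, with "p" (0 to 1); they miss things now and then, are a little off and sometimes report something else, mostly with a low value. They report only what shows in the picture. A call takes as long as a camera call. They do not tell look-alikes from the thing itself.
- ctrl.boxes_of(target, picture): "box" ([centre column, centre row, width, height] in pixels, round what is visible of it).
The state is a dict: "t": time; "q": joint angles; "dq": joint speeds; "effort": joint torques, N m; "tool_pos": TCP position; "tool_rot": TCP orientation; "contact_force": force on the tool from outside, world axes, zero at the start; "wrist_torque": the same for the moment, N m; "opening": finger opening in m.
Only numpy, scipy, OpenCV 4.12 (cv2) and the standard library are available. Lean on these libraries where they do the work, as an engineer would, in place of code of your own. Each camera call takes 0.05 s, during which the arm holds its last target. There are 200 camera calls.

### The job

Slide the nougat mould fully home against the back stops of the press, without ramming it. Then screw the press bar down by turning its two knobs clockwise alternately, a quarter turn at most each time so that the bar never cocks, until the bar is level and snug on the board, pressing it with about 100 N (each knob then pushes back about 0.13 N m more than when it ran free); do not overtighten. Leave the rest of the bench as it is.

Things in the scene. Friction and masses are not known exactly. Their poses are not given: they have to be found in the camera images.
- press: Steel twin-screw bench press, fixed. Origin under its centre; x from its open front to its back stops, y to its left. Bed 270 (x) x 240 mm, top 20 mm above the bench. Guide rails along x, 134 mm apart inside, 12 mm above the bed. Back stops' faces at x = 90 mm. Upright threaded rods, 12 mm thick, at y = +92 and -92 mm, tips 150 mm above the bench: 14 to 26 mm above the knobs.
- press_seat (a point): Point on the bed (z = 20 mm) at the press's origin: the mould is home when its centre is here.
- mould: Loose aluminium mould 180 (x) x 130 x 45 mm high, 0.9 kg, on the bed between the rails (2 mm play a side), 30 to 55 mm short of home; push its front wall with a few newtons along the press's +x. Origin under its centre. In it, nougat under a flat beech board 168 x 118 mm whose top stands 56.5 to 61 mm above the bed: this differs by batch and is not measured. Board and press give about 1 mm per 90 N.
- mould_center (a point): Centre of the mould's underside (the board is centred over it).
- bar: Press bar over the mould from rod to rod, 50 (x) x 236 (y) x 18 mm with a 10 mm high rib between the rods. Origin: on its underside at the left rod; z axis upright when level. Underside 83.5 mm above the bench when both knobs read 0. Each end follows its own knob, so turning one knob cocks it. Cocked by over 0.03 rad (5.5 mm between the rods) it jams: never let it.
- knob_left (a joint): Left (+y of the press) knob, rad, growing clockwise from above: lowers its end of the bar, and itself, 2.55 mm per rad. Starts at 0 to 0.4, ends at 0.9 to 4.2. Thread friction about 0.22 N m against whichever way it is urged, so it stays put; on top, the board pushing back at the bar adds an unscrewing 0.00127 N m per newton to each knob. 60 to 150 N passes, 190 spoils the nougat.
- knob_right (a joint): The same for the right (-y) knob.
- knob_left_grip (a point): Centre of the left knob's wing: straight black plastic, 60 mm long (this point's x axis), 20 mm thick (y), 28 mm high (z), on a 6 mm washer that rides on the bar. The rod comes up through its middle. Grasp it from above across its 20 mm and follow it down as it turns.
- knob_right_grip (a point): The same for the right knob.
- oil_jug: Bystander: big oil jug, 152 mm across, 340 mm high, origin under its centre.
- bowl: Bystander: white bowl, 150 mm across, 60 mm high.
- honey_jar: Bystander: honey jar, 68 mm across, 100 mm high.
- spatula: Bystander: spatula lying on the bench, 260 mm long.
- brush: Bystander: pastry brush lying on the bench beside the press, 200 mm long.
- biscuit: Bystander: round biscuit, 42 mm across, 8 mm thick, lying on the bed's front left corner outside the rail.
There are look-alikes about, which are no part of the job. Leave any pink look-alike of the mould alone.

How it is judged:
On the way:
1. the mould is fully home against the back stops, before the bar bears on the board (horizontal distance between mould_center and press_seat below 0.004 m and contact force between bar and mould below 5 N), for 0.2 s.
At the end, for the whole second after the job is handed in: The mould is home (its centre within 5 mm of the seat), the bar bears on the board with 60 to 150 N and is level within 0.012 rad (2.2 mm between the rods), and nothing is touched (horizontal distance between mould_center and press_seat below 0.005 m and contact force between bar and mould between 60 and 150 N and angle between bar's own z axis and vertical below 0.012 rad).
It fails at once if the bar is cocked by more than 0.03 rad (5.5 mm between the rods) (angle between bar's own z axis and vertical above 0.03 rad).
It fails at once if the press is overtightened: more than 190 N on the board (contact force between bar and mould above 190 N).
It fails at once if the mould is rammed: pushed by the fingers with more than 80 N (contact force between the fingers and mould above 80 N).
It fails at once if a bystander is moved by more than 30 mm (distance of any of oil_jug, bowl, honey_jar, spatula, brush, biscuit from where it was at the start of the episode above 0.03 m).
It also fails if it takes over 72 s, if anything falls off the work surface, if the arm or the gripper's body presses on something with over 40 N, if the wrist force passes 120 N, or if a joint passes its speed limit or range.

## Working session

There is one attempt and no reset: what is moved stays moved. The work goes in short steps, Python scripts to look and compute and a shell command to move; the robot and the scene stay as the last step left them, time stands still between calls to the robot, and variables do not carry over. Pictures are saved under pics/ and viewed, about 8 in all and at most 12, crops included, and the job is handed in when it is done.

```bash
ls; mkdir -p pics
python3 - <<'E'
from station import ctrl
import cv2
o=ctrl.get_obs(); print({k:o[k] for k in('t','q','tool_pos','tool_rot','contact_force','opening')})
for n in('top','side'):
    p=ctrl.get_image(n); cv2.imwrite(f'pics/{n}0.png',p['image']); print(n,p['camera_matrix'],p['rvec'],p['tvec'])
    for t in('press','mould','bar','knob_left','knob_right','biscuit','brush','oil_jug','bowl','honey_jar','spatula'):
        print(t,[(round(b['p'],2),[round(x) for x in b['box']]) for b in ctrl.boxes_of(t,p)][:4])
E
```

```text
pics
{'t': 0.0, 'q': array([-1.46200365e+00,  5.33641732e-02,  1.61431546e+00, -1.33867663e-05,
        1.47599176e+00, -1.19010585e-01]), 'tool_pos': array([ 0.14107016, -0.60822404,  0.23004566]), 'tool_rot': array([-3.11917028e+00, -3.56825039e-01,  4.24622076e-06]), 'contact_force': array([ 0.41291841, -0.88913402, -0.10095146]), 'opening': 0.08553104896908557}
top [[481.26792426   0.         296.25520542]
 [  0.         481.26792426 211.75595825]
 [  0.           0.           1.        ]] [ 2.13359847 -2.10630314  0.18043897] [0.10186374 0.45783248 1.14694886]
press [(0.88, [351, 167, 102, 106])]
mould [(0.72, [350, 181, 60, 75]), (0.66, [467, 316, 69, 94])]
bar [(0.62, [350, 156, 96, 29])]
knob_left [(0.82, [313, 156, 16, 26])]
knob_right [(0.63, [392, 155, 19, 28])]
biscuit [(0.59, [310, 200, 18, 18])]
brush [(0.97, [414, 166, 23, 74]), (0.64, [314, 155, 20, 25])]
oil_jug [(0.86, [146, 208, 102, 79])]
bowl [(0.73, [215, 116, 29, 39]), (0.59, [169, 142, 61, 62])]
honey_jar [(0.74, [217, 115, 27, 40])]
spatula [(0.86, [227, 275, 37, 98])]
side [[448.25215583   0.         280.68582671]
 [  0.         448.25215583 204.79035058]
 [  0.           0.           1.        ]] [ 0.91417751  2.40012686 -1.1879004 ] [ 0.29499764 -0.17222873  1.64758251]
press [(0.98, [230, 216, 119, 94])]
mould [(0.7, [239, 204, 73, 57]), (0.61, [269, 145, 47, 32])]
bar [(0.76, [230, 200, 62, 56])]
knob_left [(0.48, [246, 206, 16, 18])]
knob_right [(0.45, [211, 178, 23, 9])]
biscuit [(0.51, [277, 219, 12, 13])]
brush [(0.81, [196, 198, 51, 30])]
oil_jug [(0.62, [385, 239, 71, 132]), (0.61, [247, 206, 16, 22]), (0.37, [211, 177, 24, 12])]
bowl [(0.96, [329, 310, 67, 58]), (0.65, [211, 178, 25, 11])]
honey_jar [(0.86, [273, 301, 29, 45]), (0.64, [239, 207, 74, 55])]
spatula []
```

Run:
```python
import cv2,numpy as np
a=cv2.imread('pics/top0.png')[100:240,270:450]; b=cv2.imread('pics/side0.png')[150:280,150:310]
a=cv2.resize(a,None,fx=4,fy=4,interpolation=3)
b=cv2.resize(b,None,fx=4,fy=4,interpolation=3)
cv2.imwrite('pics/c1.png',a);cv2.imwrite('pics/c2.png',b)
```

```text
(no output)
```

View pics/c1.png

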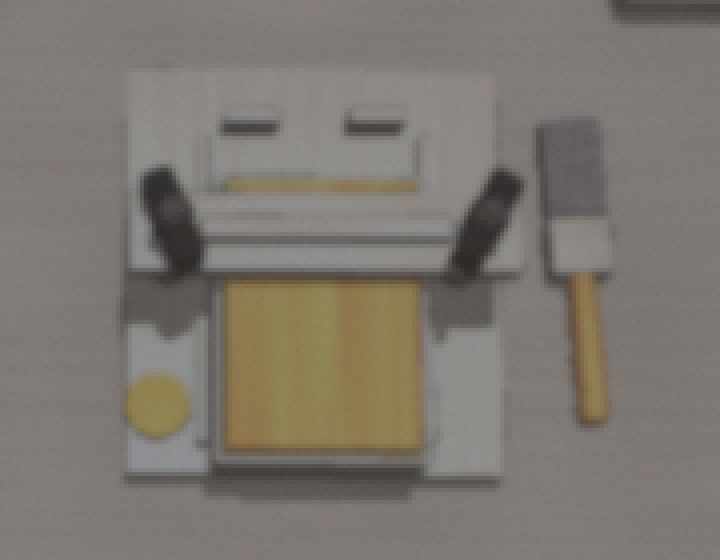

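View pics/c2.png

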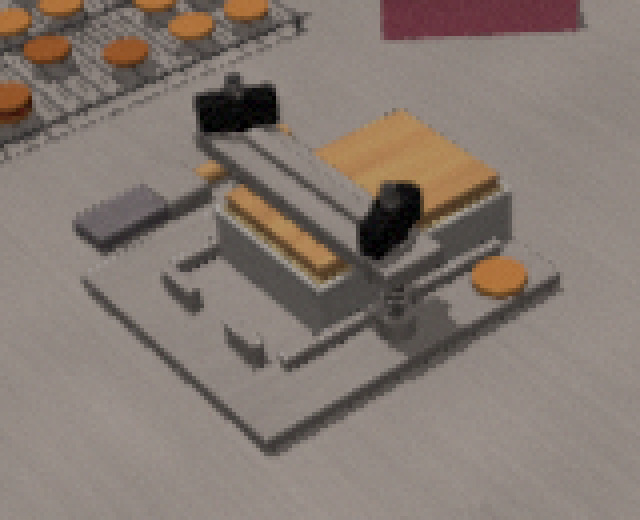

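View pics/top0.png

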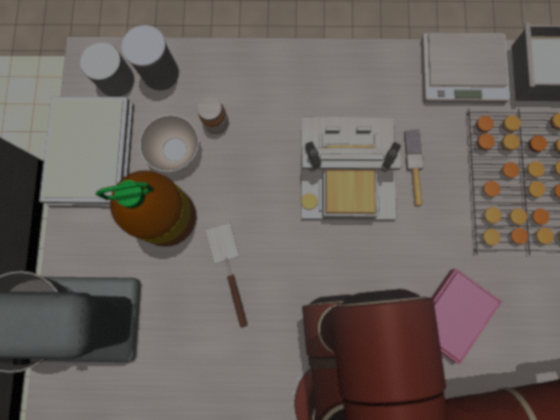

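The top view shows the press's bed with corners near (302,117), (394,117), (301,218) and (395,218). The knob wings are near (313,156) and (392,156). The mould under its board extends to the front at row 218, and the pink look-alike at (467,316) stays alone. I'll fit the pose now.

```bash
cat > h.py <<'E'
import numpy as np,cv2
from scipy.optimize import least_squares
from scipy.spatial.transform import Rotation as R
from station import ctrl
def proj(P,p): return cv2.projectPoints(np.array(P,float).reshape(-1,3),p['rvec'],p['tvec'],p['camera_matrix'],None)[0].reshape(-1,2)
def unproj(uv,z,p):
    M=cv2.Rodrigues(p['rvec'])[0]; C=-M.T@np.array(p['tvec']).ravel()
    d=M.T@np.linalg.inv(p['camera_matrix'])@np.r_[uv,1]; return C+d*(z-C[2])/d[2]
def toW(pose,P):
    x,y,a=pose; P=np.array(P,float).reshape(-1,3); c,s=np.cos(a),np.sin(a)
    return np.c_[x+c*P[:,0]-s*P[:,1],y+s*P[:,0]+c*P[:,1],P[:,2]]
E
python3 - <<'E'
from h import *
t=ctrl.get_image('top'); s=ctrl.get_image('side')
T=lambda u,v:(270+u/4,100+v/4); S=lambda u,v:(150+u/4,150+v/4)
B=.135;W=.12
pt=[((B,W,.02),T(128,70)),((B,-W,.02),T(495,70)),((-B,W,.02),T(124,473)),((-B,-W,.02),T(502,473))]
ps=[((B,-W,.02),S(82,280)),((B,W,.02),S(270,445)),((-B,W,.02),S(558,273)),((0,-.092,.15),S(234,75))]
def f(x,full=False):
    r1=proj(toW(x,[a for a,_ in pt]),t)-[b for _,b in pt]; r2=proj(toW(x,[a for a,_ in ps]),s)-[b for _,b in ps]
    return np.r_[r1,r2] if full else np.r_[r1,r2].ravel()
for g in (0,np.pi):
  r=least_squares(f,[*unproj((350,170),.02,t)[:2],g]); print(r.x,r.cost)
  if r.cost<100: X=r.x;print(f(X,True).round(1))
np.save('press.npy',X)
inv=lambda w:(R.from_euler('z',-X[2]).as_matrix()@(w-[X[0],X[1],0]))
for n,e in(('L',[(158,173),(189,271)]),('R',[(508,172),(464,271)])):
    w=[unproj(T(*q),.128,t) for q in e]; l=[inv(q) for q in w]; d=w[0]-w[1]
    print(n,np.round(w,4).tolist(),'press frame',np.round(l,4).tolist(),'yaw deg',np.degrees(np.arctan2(d[1],d[0])))
print('rod',toW(X,[(0,.092,.15),(0,-.092,.15)]))
# board corners front (z .0785): crop
for q in [(222,450),(422,450)]: print('board front',inv(unproj(T(*q),.0785,t)).round(4))
for q in [(210,465),(425,465)]: print('wall front',inv(unproj(T(*q),.065,t)).round(4))
E
```

```text
[ 0.57941051 -0.02066338  0.00800248] 8.973793767553548
[[-1.5 -0.8]
 [-1.2 -0.7]
 [-0.9  0.3]
 [ 0.3  0.7]
 [-0.9 -2.1]
 [-1.1 -1.6]
 [ 0.6 -1.3]
 [-0.7 -0.2]]
[ 0.57941051 -0.02066338  0.0080025 ] 8.973793767554437
[[-1.5 -0.8]
 [-1.2 -0.7]
 [-0.9  0.3]
 [ 0.3  0.7]
 [-0.9 -2.1]
 [-1.1 -1.6]
 [ 0.6 -1.3]
 [-0.7 -0.2]]
L [[0.6049, 0.0777, 0.128], [0.5455, 0.0591, 0.128]] press frame [[0.0263, 0.0981, 0.128], [-0.0333, 0.08, 0.128]] yaw deg 17.36432162771986
R [[0.6076, -0.1276, 0.128], [0.5472, -0.1007, 0.128]] press frame [[0.0273, -0.1072, 0.128], [-0.0328, -0.0797, 0.128]] yaw deg -24.056899128673006
rod [[ 0.57867429  0.07133368  0.15      ]
 [ 0.58014673 -0.11266043  0.15      ]]
board front [-0.1301  0.0589  0.0785]
board front [-0.1296 -0.0605  0.0785]
wall front [-0.1369  0.0656  0.065 ]
wall front [-0.1364 -0.0642  0.065 ]
```

```bash
cat > to.py <<'E'
# to.py x y z yawdeg : total shift in present tool axes and turn about tool z
import sys; from h import *
o=ctrl.get_obs(); M=R.from_rotvec(o['tool_rot']).as_matrix(); yaw=np.degrees(np.arctan2(M[1,0],M[0,0]))
x,y,z,w=map(float,sys.argv[1:]); d=M.T@(np.array([x,y,z])-o['tool_pos'])
print('t',round(o['t'],2),'pos',o['tool_pos'].round(4),'yaw',round(yaw,2),'tilt',round(np.degrees(np.arccos(-M[2,2])),2),'shift mm',(d*1000).round(1),'turn',round((yaw-w+180)%360-180,1),'F',o['contact_force'].round(1),'T',o['wrist_torque'].round(3),'open',round(o['opening'],4))
E
python3 -m jog '[0,0.035,-0.046,0,0,0,0, 0,0.035,-0.046,0,0,0,0, 0,0.035,-0.046,0,0,0,0, 0,0.035,-0.046,0,0,0,0, 0,0.035,-0.046,0,0,0,0, 0,0.035,-0.046,0,0,0,0, 0,0.035,-0.046,0,0,0,0, 0,0.035,-0.046,0,0,0,0, 0,0.035,-0.046,0,0,0,0, 0,0.035,-0.046,0,0,0,0]'
python3 to.py 0.403 -0.022 0.045 0.4
```

```text
t: 2.55
tool_pos: [0.3787, -0.0799, 0.2318]
tool_rot: [3.12, 0.357, 0.003]
contact_force: [0.9, 0.2, -0.1]
opening: 0.0002
t 2.55 pos [ 0.3787 -0.0799  0.2318] yaw 13.04 tilt 0.11 shift mm [ 36.4 -51.2 186.8] turn 12.6 F [ 0.9  0.2 -0.1] T [-0.025 -0.062 -0.034] open 0.0002
```

```bash
python3 -m jog '[0,0.036,-0.0505,0,0,0,0, 0,0,0,0.03,0,0,6.3, 0,0,0,0.05,0,0,6.3, 0,0,0,0.05,0,0,0, 0,0,0,0.04,0,0,0, 0,0,0,0.016,0,0,0, 0,0,0,0,0,0,0]'
python3 to.py 0.4785 -0.0215 0.045 0.4
```

```text
t: 3.42
tool_pos: [0.4015, -0.0243, 0.045]
tool_rot: [-3.141, -0.012, 0.002]
contact_force: [0.9, 0.0, 0.3]
opening: 0.0002
t 3.42 pos [ 0.4015 -0.0243  0.045 ] yaw 0.45 tilt 0.09 shift mm [77.  -2.2 -0.2] turn 0.0 F [0.9 0.  0.3] T [ 0.012 -0.022  0.034] open 0.0002
```

```bash
python3 -m jog '[0,0.02,-0.002,0,0,0,0, 0,0.006,0,0,0,0,0, 0,0.006,0,0,0,0,0, 0,0.006,0,0,0,0,0, 0,0.006,0,0,0,0,0, 0,0.006,0,0,0,0,0, 0,0.006,0,0,0,0,0, 0,0.006,0,0,0,0,0, 0,0.004,0,0,0,0,0, 0,0.003,0,0,0,0,0]'
python3 to.py 0.4785 -0.0215 0.045 0.4
```

```text
t: 4.68
tool_pos: [0.468, -0.0218, 0.0458]
tool_rot: [-3.141, -0.013, 0.014]
contact_force: [-13.6, -0.1, 10.9]
opening: 0.0
t 4.67 pos [ 0.468  -0.0218  0.0458] yaw 0.48 tilt 0.5 shift mm [10.5 -0.2  0.7] turn 0.1 F [-13.6  -0.1  10.9] T [-0.055  2.052 -0.094] open 0.0
```

```bash
python3 -m jog '[0,0.002,0,0,0,0,0, 0,0.001,0,0,0,0,0, 0,0,0,0,0,0,0]'
python3 to.py 0.4785 -0.0215 0.045 0.4
```

```text
t: 5.05
tool_pos: [0.4711, -0.0218, 0.0458]
tool_rot: [-3.141, -0.013, 0.013]
contact_force: [-13.3, -0.3, 10.0]
opening: -0.0002
t 5.05 pos [ 0.4711 -0.0218  0.0458] yaw 0.48 tilt 0.46 shift mm [ 7.4 -0.2  0.7] turn 0.1 F [-13.3  -0.3  10. ] T [-0.073  1.887 -0.005] open -0.0002
```

Steady ~13 N of sliding friction, so it's not at the stop yet. I'll creep forward.

```bash
python3 -m jog '[0,0.002,0,0,0,0,0, 0,0.002,0,0,0,0,0, 0,0.001,0,0,0,0,0]'
```

```text
t: 5.42
tool_pos: [0.4759, -0.0217, 0.0457]
tool_rot: [-3.141, -0.013, 0.013]
contact_force: [-12.7, -0.7, 10.3]
opening: 0.0002
```

```bash
python3 -m jog '[0,0.001,0,0,0,0,0, 0,0.001,0,0,0,0,0]'
```

```text
t: 5.68
tool_pos: [0.4772, -0.0217, 0.0457]
tool_rot: [-3.141, -0.013, 0.017]
contact_force: [-17.7, -0.9, 14.3]
opening: 0.0003
```

```bash
python3 -m jog '[0,0.001,0,0,0,0,0, 0,0.001,0,0,0,0,0]'
```

```text
t: 5.92
tool_pos: [0.4772, -0.0217, 0.0457]
tool_rot: [-3.141, -0.014, 0.026]
contact_force: [-26.7, -0.6, 22.1]
opening: 0.0003
```

The mould stopped at 0.4772 with the force rising to 27 N, so it is home. Next I back off, rise, open the gripper and unwind the wrist for the left knob.

```bash
python3 -m jog '[0,-0.006,0,0,0,0,0, 0,-0.03,0,0,0,0,0, 0,0,0,-0.045,0,0,-10.5, 0.3,0,0,-0.045,0,0,-10.5, 0.6,0,0,-0.045,0,0,-10.5, 0.6,0,0,0,0,0,-10.5, 0.6,0,0,0,0,0,-10.5, 0.6,0,0,0,0,0,-10.5, 0.6,0,0,0,0,0,-10.5, 0.6,0,0,0,0,0,-10.5]' 40
python3 to.py 0.5772 0.0703 0.175 197.4
```

```text
t: 7.18
tool_pos: [0.447, -0.0221, 0.181]
tool_rot: [2.319, 2.118, 0.001]
contact_force: [0.6, 1.3, -0.1]
opening: 0.0512
t 7.17 pos [ 0.447  -0.0221  0.181 ] yaw 84.8 tilt 0.08 shift mm [103.8 121.3   6.2] turn -112.6 F [ 0.6  1.3 -0.1] T [ 0.04  -0.016 -0.036] open 0.0512
```

```bash
python3 - <<'E'
from h import *
p=ctrl.get_image('side'); q=ctrl.get_image('top')
a=cv2.resize(p['image'][155:265,165:295],None,fx=3,fy=3,interpolation=2); b=cv2.resize(q['image'][105:230,290:410],None,fx=3,fy=3,interpolation=2)
h=max(a.shape[0],b.shape[0]); c=np.zeros((h,a.shape[1]+b.shape[1],3),np.uint8); c[:a.shape[0],:a.shape[1]]=a; c[:b.shape[0],a.shape[1]:]=b
cv2.imwrite('pics/c3.png',cv2.convertScaleAbs(c,alpha=1.7))
E
python3 -m jog '[0.6,0.035,0.0404,0.002,0,0,0, 0.6,0.035,0.0404,0.002,0,0,0, 0.6,0.0338,0.0405,0.002,0,0,0, 0.6,0,0,0,0,0,-10.3, 0.6,0,0,0,0,0,-10.3, 0.6,0,0,0,0,0,-10.3, 0.6,0,0,0,0,0,-10.3, 0.6,0,0,0,0,0,-10.3, 0.6,0,0,0,0,0,-10.3, 0.6,0,0,0,0,0,-10.3]'
python3 to.py 0.5772 0.0703 0.175 197.4
```

```text
t: 8.52
tool_pos: [0.5777, 0.0695, 0.1747]
tool_rot: [0.635, 3.076, 0.0]
contact_force: [0.3, -0.3, 0.8]
opening: 0.0516
t 8.53 pos [0.5777 0.0695 0.1747] yaw 156.68 tilt 0.03 shift mm [ 0.8  0.5 -0.3] turn -40.7 F [ 0.3 -0.3  0.8] T [ 0.04  -0.001  0.005] open 0.0516
```

View pics/c3.png

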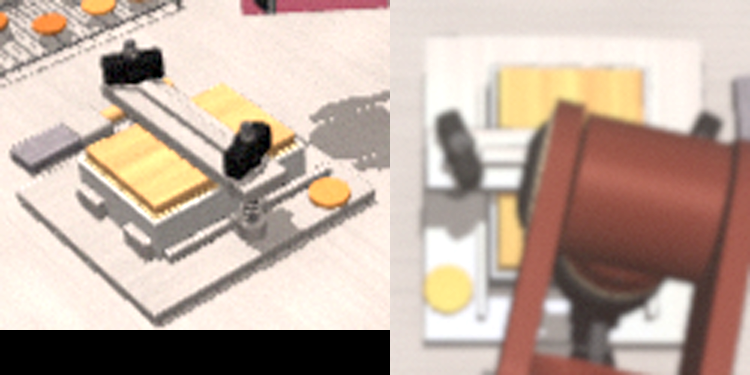

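The side view shows the mould against both stops at (95,200) and (140,235). Now I descend onto the left knob and close.

```bash
python3 -m jog '[0.6,0,0,0,0,0,-10.2, 0.6,0,0,0,0,0,-10.2, 0.6,0,0,0,0,0,-10.2, 0.6,0,0,0.02,0,0,-10.1, 0.6,0,0,0.02,0,0,0, 0.6,0,0,0.021,0,0,0, 0,0,0,0,0,0,0, 0,0,0,0,0,0,0, 0,0,0,0,0,0,0, 0,0,0,0,0,0,0]' 40
python3 to.py 0.5772 0.0703 0.1135 197.4
```

```text
t: 9.78
tool_pos: [0.5772, 0.0689, 0.113]
tool_rot: [0.47, -3.105, 0.002]
contact_force: [-0.8, -5.0, -4.3]
opening: 0.0194
t 9.78 pos [0.5772 0.0689 0.113 ] yaw -162.79 tilt 0.1 shift mm [-0.4  1.3 -0.5] turn -0.2 F [-0.8 -5.  -4.3] T [-0.852  0.225 -0.065] open 0.0194
```

```bash
python3 -m jog '[0,0,0,0.0005,0,0,10.5, 0,0,0,0.0005,0,0,10.5, 0,0,0,0.0005,0,0,10.5, 0,0,0,0.0005,0,0,10.5]'
python3 to.py 0.5772 0.0703 0.1135 107
python3 -m jog '[0,0,0,0.0005,0,0,10.5, 0,0,0,0.0005,0,0,10.5, 0,0,0,0.0004,0,0,10.5, 0,0,0,0.0004,0,0,10.5]'
python3 to.py 0.5772 0.0703 0.1135 107
```

```text
t: 10.28
tool_pos: [0.5771, 0.0696, 0.1111]
tool_rot: [-0.682, -3.065, 0.0]
contact_force: [-1.3, -3.6, -2.8]
opening: 0.0189
t 10.28 pos [0.5771 0.0696 0.1111] yaw 154.92 tilt 0.07 shift mm [ 0.2  0.6 -2.4] turn 47.9 F [-1.3 -3.6 -2.8] T [-0.431  0.332  0.263] open 0.0189
t: 10.78
tool_pos: [0.5777, 0.0701, 0.1093]
tool_rot: [-1.735, -2.619, -0.002]
contact_force: [1.5, -1.7, -5.2]
opening: 0.0193
t 10.78 pos [0.5777 0.0701 0.1093] yaw 112.93 tilt 0.07 shift mm [ 0.4 -0.4 -4.2] turn 5.9 F [ 1.5 -1.7 -5.2] T [-0.097 -0.099  0.273] open 0.0193
```

```bash
python3 -m jog '[0.6,0,0,0,0,0,0, 0.6,0,0,0,0,0,0, 0.6,0,0,-0.033,0,0,0, 0.6,0,0,-0.032,0,0,0, 0.6,-0.0424,-0.0177,0,0,0,0, 0.6,-0.0424,-0.0177,0,0,0,0, 0.6,-0.0424,-0.0177,0,0,0,0, 0.6,-0.0424,-0.0177,0,0,0,0, 0.6,0,0,0,0,0,-10.6, 0.6,0,0,0,0,0,-10.6]'
python3 to.py 0.579 -0.1135 0.1135 155.6
```

```text
t: 12.02
tool_pos: [0.58, -0.1149, 0.1753]
tool_rot: [1.206, 2.899, 0.001]
contact_force: [0.4, 1.3, -0.5]
opening: 0.0513
t 12.03 pos [ 0.58   -0.1149  0.1753] yaw 134.83 tilt 0.09 shift mm [ 1.8  0.2 61.8] turn -20.8 F [ 0.4  1.3 -0.5] T [ 0.024 -0.    -0.016] open 0.0513
```

```bash
python3 -m jog '[0.6,0.0015,0,0,0,0,0, 0.6,0,0,0,0,0,-10.5, 0.6,0,0,0.02,0,0,-10.5, 0.6,0,0,0.02,0,0,0, 0.6,0,0,0.022,0,0,0, 0,0,0,0,0,0,0, 0,0,0,0,0,0,0, 0,0,0,0,0,0,0, 0,0,0,0,0,0,0]' 40
python3 to.py 0.579 -0.1135 0.1135 155.6
```

```text
t: 13.15
tool_pos: [0.5782, -0.1135, 0.1127]
tool_rot: [-0.668, -3.069, 0.002]
contact_force: [-2.3, -1.2, -0.5]
opening: 0.0192
t 13.15 pos [ 0.5782 -0.1135  0.1127] yaw 155.43 tilt 0.07 shift mm [-0.7  0.4 -0.8] turn -0.2 F [-2.3 -1.2 -0.5] T [-0.531  0.421  0.055] open 0.0192
```

```bash
python3 -m jog '[0,0,0,0.0005,0,0,10.5, 0,0,0,0.0005,0,0,10.5, 0,0,0,0.0005,0,0,10.5, 0,0,0,0.0005,0,0,10.5]'
python3 to.py 0.579 -0.1135 0.1135 66
python3 -m jog '[0,0,0,0.0005,0,0,10.5, 0,0,0,0.0005,0,0,10.5, 0,0,0,0.0004,0,0,10.5, 0,0,0,0.0004,0,0,10.5]'
python3 to.py 0.579 -0.1135 0.1135 66
```

```text
t: 13.65
tool_pos: [0.5786, -0.1137, 0.1109]
tool_rot: [1.731, 2.62, -0.001]
contact_force: [-2.1, -3.3, -1.0]
opening: 0.0193
t 13.65 pos [ 0.5786 -0.1137  0.1109] yaw 113.11 tilt 0.07 shift mm [ 0.1  0.4 -2.6] turn 47.1 F [-2.1 -3.3 -1. ] T [-0.372  0.002  0.273] open 0.0193
t: 14.15
tool_pos: [0.579, -0.1141, 0.1095]
tool_rot: [2.554, 1.826, 0.0]
contact_force: [-1.5, -3.7, -1.2]
opening: 0.0193
t 14.15 pos [ 0.579  -0.1141  0.1095] yaw 71.12 tilt 0.15 shift mm [ 0.6 -0.2 -4. ] turn 5.1 F [-1.5 -3.7 -1.2] T [-0.463 -0.064  0.411] open 0.0193
```

```bash
python3 -m jog '[0,0,0,0,0,0,0]' >/dev/null; python3 to.py 0.579 -0.1135 0.1135 66
python3 -m jog '[0,0,0,0.0001,0,0,2]'>/dev/null
python3 to.py 0.579 -0.1135 0.1135 66
python3 -m jog '[0,0,0,0.0001,0,0,2]' >/dev/null
python3 to.py 0.579 -0.1135 0.1135 66
```

```text
t 14.28 pos [ 0.579  -0.1141  0.1095] yaw 71.51 tilt 0.14 shift mm [ 0.6 -0.2 -4. ] turn 5.5 F [-1.  -5.9  0.1] T [-0.556 -0.077 -0.001] open 0.0195
t 14.4 pos [ 0.579  -0.1141  0.1094] yaw 69.62 tilt 0.15 shift mm [ 0.6 -0.2 -4.1] turn 3.6 F [-0.2 -4.5  0.1] T [-0.53  -0.027  0.444] open 0.0193
t 14.53 pos [ 0.579  -0.1142  0.1093] yaw 67.61 tilt 0.15 shift mm [ 0.6 -0.3 -4.2] turn 1.6 F [-1.3 -5.5 -0.5] T [-0.545 -0.015  0.39 ] open 0.0192
```

```bash
for r in -3 -3; do :; done
python3 -m jog '[0,0,0,-0.0001,0,0,-3]'>/dev/null; python3 to.py 0.579 -0.1135 0.1135 66
python3 -m jog '[0,0,0,-0.0001,0,0,-3]'>/dev/null; python3 to.py 0.579 -0.1135 0.1135 66
python3 -m jog '[0,0,0,0.0001,0,0,3]'>/dev/null; python3 to.py 0.579 -0.1135 0.1135 66
python3 -m jog '[0,0,0,0.0001,0,0,3]'>/dev/null; python3 to.py 0.579 -0.1135 0.1135 66
```

```text
t 14.65 pos [ 0.579  -0.1141  0.1094] yaw 70.67 tilt 0.13 shift mm [ 0.6 -0.2 -4.1] turn 4.7 F [-1.2 -4.9  0.5] T [-0.532  0.02  -0.085] open 0.0191
t 14.78 pos [ 0.579  -0.1141  0.1095] yaw 73.69 tilt 0.13 shift mm [ 0.6 -0.1 -4. ] turn 7.7 F [-1.4 -3.4  0.4] T [-0.539  0.048 -0.06 ] open 0.0191
t 14.9 pos [ 0.579  -0.1141  0.1095] yaw 70.61 tilt 0.14 shift mm [ 0.6 -0.2 -4. ] turn 4.6 F [-2.2 -5.  -0. ] T [-0.582  0.059  0.419] open 0.0198
t 15.03 pos [ 0.579  -0.1142  0.1093] yaw 67.58 tilt 0.15 shift mm [ 0.6 -0.3 -4.2] turn 1.6 F [-2.1 -5.3 -0.2] T [-0.621 -0.032  0.414] open 0.019
```

```bash
python3 -m jog '[0,0,0,-0.0001,0,0,-4]'>/dev/null; python3 to.py 0.5777 0.0701 0.175 113
python3 -m jog '[0.6,0,0,0,0,0,0, 0.6,0,0,0,0,0,0, 0.6,0,0,-0.033,0,0,0, 0.6,0,0,-0.033,0,0,0]' >/dev/null
python3 to.py 0.5777 0.0701 0.175 112.9
```

```text
t 15.15 pos [ 0.579  -0.1142  0.1095] yaw 71.69 tilt 0.13 shift mm [174.4 -59.  -65.8] turn -41.3 F [-2.7 -4.6  0.4] T [-0.52  -0.029 -0.025] open 0.0191
t 15.65 pos [ 0.5782 -0.1125  0.1749] yaw 71.49 tilt 0.08 shift mm [ 1.73e+02 -5.85e+01  1.00e-01] turn -41.4 F [0.3 0.2 1.4] T [ 0.03  -0.009  0.013] open 0.0515
```

```bash
python3 -m jog '[0.6,0.0433,-0.0146,0,0,0,0, 0.6,0.0433,-0.0146,0,0,0,0, 0.6,0.0433,-0.0146,0,0,0,0, 0.6,0.0433,-0.0147,0,0,0,0, 0.6,0,0,0,0,0,-10.4, 0.6,0,0,0,0,0,-10.4, 0.6,0,0,0,0,0,-10.4, 0.6,0,0,0.022,0,0,-10.4, 0.6,0,0,0.022,0,0,0, 0.6,0,0,0.021,0,0,0]'
python3 -m jog '[0,0,0,0,0,0,0, 0,0,0,0,0,0,0, 0,0,0,0,0,0,0, 0,0,0,0,0,0,0]'>/dev/null; python3 to.py 0.5777 0.0701 0.1095 113
python3 -m jog '[0,0,0,-0.0001,0,0,-3]'>/dev/null; python3 to.py 0.5777 0.0701 0.1095 113
python3 -m jog '[0,0,0,-0.0001,0,0,-3]'>/dev/null; python3 to.py 0.5777 0.0701 0.1095 113
python3 -m jog '[0,0,0,0.0001,0,0,3]'>/dev/null; python3 to.py 0.5777 0.0701 0.1095 113
python3 -m jog '[0,0,0,0.0001,0,0,3]'>/dev/null; python3 to.py 0.5777 0.0701 0.1095 113
```

```text
t: 16.9
tool_pos: [0.5782, 0.0701, 0.1089]
tool_rot: [1.732, 2.621, 0.001]
contact_force: [-1.3, -0.1, 0.2]
opening: 0.0506
t 17.4 pos [0.5779 0.0697 0.1099] yaw 113.06 tilt 0.02 shift mm [ 0.5 -0.   0.4] turn 0.1 F [-4.  -0.8 -0.3] T [0.023 0.402 0.066] open 0.0188
t 17.52 pos [0.5779 0.0697 0.1101] yaw 116.12 tilt 0.03 shift mm [0.5 0.  0.6] turn 3.1 F [-4.2 -0.4 -0.7] T [-0.027  0.484 -0.03 ] open 0.0192
t 17.65 pos [0.5778 0.0697 0.1102] yaw 119.13 tilt 0.04 shift mm [0.5 0.1 0.7] turn 6.1 F [-2.8 -1.3 -0.4] T [ 0.047  0.476 -0.107] open 0.019
t 17.77 pos [0.5779 0.0697 0.1101] yaw 116.04 tilt 0.03 shift mm [0.5 0.  0.6] turn 3.0 F [-3.6 -1.2 -0.8] T [0.01  0.404 0.373] open 0.0193
t 17.9 pos [0.5779 0.0697 0.1099] yaw 113.02 tilt 0.03 shift mm [ 0.5 -0.   0.4] turn 0.0 F [-2.5  0.1 -0.5] T [0.024 0.397 0.4  ] open 0.0193
```

```bash
f(){ python3 to.py 0.5777 0.0701 0.1095 113 | grep -o 'yaw [^ ]*\|T .*\]' | tr '\n' ' '; echo; }
python3 -m jog '[0,0,0,-0.0001,0,0,-3]'>/dev/null; f
python3 -m jog '[0,0,0,0.0001,0,0,3]'>/dev/null; f
python3 -m jog '[0,0,0,-0.0001,0,0,-3]'>/dev/null; f
python3 -m jog '[0,0,0,0.0001,0,0,3]'>/dev/null; f
python3 -m jog '[0,0,0,-0.0001,0,0,-3]'>/dev/null; f
python3 -m jog '[0,0,0,0.0001,0,0,3]'>/dev/null; f
python3 -m jog '[0,0,0,-0.0001,0,0,-3]'>/dev/null; f
```

```text
yaw 116.11 T [-0.027  0.449 -0.129] 
yaw 113.04 T [-0.009  0.377  0.401] 
yaw 116.11 T [-0.043  0.435 -0.13 ] 
yaw 113.05 T [-0.043  0.419  0.415] 
yaw 116.11 T [-0.078  0.469 -0.11 ] 
yaw 113.05 T [0.004 0.379 0.395] 
yaw 116.11 T [-0.042  0.398 -0.091]
```

Left load is about 0.14 N m at 113°, with friction at 0.26 as in free running. That puts it near 105 N after the 3° back-off. Now I release and check.

```bash
python3 -m jog '[0.6,0,0,0,0,0,0, 0.6,0,0,0,0,0,0, 0.6,0,0,0,0,0,0, 0.6,0,0,-0.033,0,0,0, 0.6,0,0,-0.05,0,0,0, 0.6,0,0.0,-0.05,0,0,0, 0.6,-0.05,-0.03,0,0,0,0, 0.6,-0.05,-0.03,0,0,0,0, 0.6,-0.05,-0.03,0,0,0,0, 0.6,-0.05,-0.03,0,0,0,0]'
python3 -m jog '[0.6,-0.05,-0.03,0,0,0,0, 0.6,-0.05,-0.03,0,0,0,0, 0.6,-0.03,-0.03,0,0,0,0, 0.6,0,0,0,0,0,0]'
python3 - <<'E'
from h import *
p=ctrl.get_image('side'); q=ctrl.get_image('top')
a=cv2.resize(p['image'][155:265,165:295],None,fx=3,fy=3,interpolation=2); b=cv2.resize(q['image'][105:230,290:410],None,fx=3,fy=3,interpolation=2)
h=max(a.shape[0],b.shape[0]); c=np.zeros((h,a.shape[1]+b.shape[1],3),np.uint8); c[:a.shape[0],:a.shape[1]]=a; c[:b.shape[0],a.shape[1]:]=b
cv2.imwrite('pics/c4.png',cv2.convertScaleAbs(c,alpha=1.7))
E
```

```text
t: 20.02
tool_pos: [0.558, -0.1645, 0.2432]
tool_rot: [1.663, 2.664, 0.001]
contact_force: [0.5, -0.2, -0.5]
opening: 0.0513
t: 20.52
tool_pos: [0.5335, -0.3218, 0.2427]
tool_rot: [1.669, 2.661, -0.001]
contact_force: [0.6, 0.4, -0.8]
opening: 0.0514
```

View pics/c4.png

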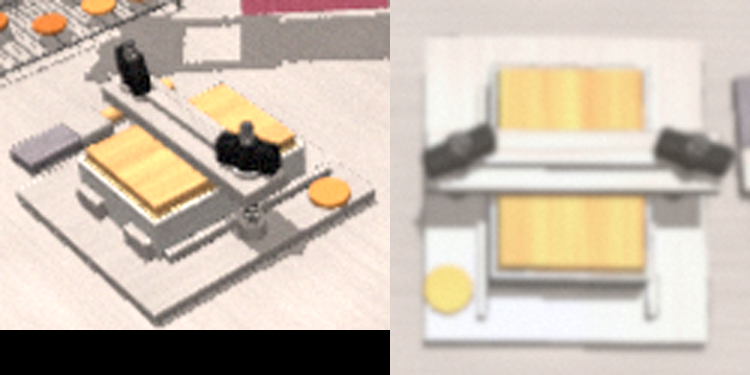

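The picture shows the mould at the stops, the bar level on the board, and the biscuit and brush in place.

```bash
python3 -c "
from station import ctrl
print(ctrl.finish_job())"
```

```text
the job is handed in; nothing more can be done
None
```

The mould is home against the back stops, the bar is snug on the board at roughly 105 N, and I handed the job in at about 20.6 s. No verdict was reported.

- **Mould:** I pushed it in at a sliding force of about 13 N. It stopped dead at the stops, where the push peaked at about 27 N along the press. The later pictures show it against both stops.
- **Knobs:** I turned the left one about 84°, then the right one about 88°, each under a quarter turn. I then trimmed them back slightly, to a net 81° left and 84° right.
- **Load:** The last readings on the left knob were +0.40 N m clockwise and −0.12 N m anticlockwise, against about 0.27 N m running free. That is 0.135 to 0.145 N m of load, or 107 to 113 N. I then backed it off by 3°, which I estimate leaves about 105 N.
- **Disagreement:** The right knob read higher before its 4° back-off, at 114 to 135 N depending on how I worked it out. I did not measure it again afterwards.
- **Level:** I did not measure the bar's tilt. The nearly equal turns and the unknown starting angles put it at about 0.006 rad at worst, and it looks level in the last picture.
- **Bystanders:** The biscuit and brush are where they were. I did not re-measure the other bystanders, but the arm never went near them.

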